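Scrub out an empty jar with the bottle brush

TASK

Take the bottle brush from the sink caddy and scrub out the empty open glass jar where it stands: three full strokes, each time pushing the bristles right down to the bottom of the jar and drawing them up again until the top of the bristles is level with the rim. Then lower the brush, bristles down, back into the bay of the caddy it came from and let go only when it is down. Keep the jar standing on the counter about where it is, and do not disturb the other things.

Things in the scene. Friction and masses are not known exactly. Their poses are not given: they have to be found in the camera images.
- brush_grip (a point): Middle of the handle of the bottle brush: a round light-wood handle, 18 mm diameter and 92 mm long. The brush is 205 mm long, 0.14 kg, and starts standing upright, bristles down, in the caddy. z runs along the brush from the bristle end to the handle. This point lies 163 mm from the bristle end and 42 mm below the top of the handle; between handle and bristles is 48 mm of bare twisted wire, 6 mm thick.
- brush_tip (a point): The bristle end of the same brush, on its axis (z towards the handle). The round bunch of pale nylon bristles reaches from here 65 mm up the brush and is 70 mm in diameter with rounded ends; its sides give inwards by up to 8 mm under well below 1 N, so it rubs all round inside the jar with a drag of about 1 to 3 N and finds its own way in when up to about 5 mm off centre (with a push of up to about 15 N; the jar then slides a few mm).
- jar: The empty, open, straight-sided clear glass jar, about 0.3 kg, standing loose on the counter with no lid. Outer diameter 74 mm, height 110 mm, wall 4 mm (inside 66 mm in diameter), bottom 6 mm thick, so the inside is 104 mm deep. Origin: centre of its underside, z up.
- jar_rim (a point): Centre of the open jar's mouth, level with the rim, 110 mm above the jar's underside.
- caddy_bay (a point): Centre of the floor of the brush's bay in the sink caddy. The caddy is an open box of perforated sheet steel, fixed to the counter, 120 x 220 mm and 75 mm high, 3 mm walls, with a divider (64 mm high) that splits its length into two bays about 114 x 105 mm inside. This point is 3 mm above the counter. x runs across the caddy, y along its length away from the other bay.
- scrubber: Wooden palm scrubber, 72 mm diameter, 60 mm high, in the caddy's other bay. Leave alone. Origin at its underside.
- full_jar: A closed jar of the same shape as the open one, with brown contents and a steel lid, 113 mm high. Leave alone. Origin at its underside.
- jar_lid: Steel screw lid lying on the counter, 79 mm diameter, 15 mm high. Leave alone. Origin at its underside.
- soap: Bottle of blue dish soap with a white spout, 64 mm diameter, 157 mm high. Leave alone. Origin at its underside.
- sauce: Slim waisted sauce bottle with a red cap, 57 mm diameter, 188 mm high. Leave alone. Origin at its underside.
- vinegar: Small amber glass bottle with a black cap, 58 mm diameter, 160 mm high. Leave alone. Origin at its underside.
- paper_cup: Paper cup with a blue band, empty, 74 mm diameter at the rim, 95 mm high, very light. Leave alone. Origin at its underside.
- tumbler: Orange plastic tumbler, empty, 76 mm diameter at the rim, 110 mm high. Leave alone. Origin at its underside.

How it is judged:
On the way, in this order (a step that is already met when the one before it is completed fails the run):
1. first stroke down: the bristle end is inside the jar, less than 15 mm above the jar's inner bottom (horizontal distance between brush_tip and jar_rim below 0.025 m and z of brush_tip in the frame of jar below 0.021 m), for 0.05 s.
2. first stroke up: the bristle end is at least 29 mm above the jar's inner bottom (the top of the bristles within 10 mm of the rim or above it) (horizontal distance between brush_tip and jar_rim below 0.025 m and z of brush_tip in the frame of jar between 0.035 and 0.115 m), for 0.02 s.
3. second stroke down: the bristle end is inside the jar, less than 15 mm above the jar's inner bottom (all of step 1), for 0.05 s.
4. second stroke up: the bristle end is at least 29 mm above the jar's inner bottom (the top of the bristles within 10 mm of the rim or above it) (all of step 2), for 0.02 s.
5. third stroke down: the bristle end is inside the jar, less than 15 mm above the jar's inner bottom (all of step 3), for 0.05 s.
6. third stroke up: the bristle end is at least 29 mm above the jar's inner bottom (the top of the bristles within 10 mm of the rim or above it) (all of step 4), for 0.02 s.
At the end, for the whole second after the job is handed in: The brush stands released in its own bay, bristles down (bristle end within 45 mm of the bay's centre each way and less than 25 mm above its floor, leaning under 0.45 rad); the jar stands upright (within 0.06 rad) on the counter, within 50 mm of where it began (x of brush_tip in the frame of caddy_bay between -0.045 and 0.045 m and y of brush_tip in the frame of caddy_bay between -0.045 and 0.045 m and z of brush_tip in the frame of caddy_bay below 0.025 m and angle between brush_tip's own z axis and vertical below 0.45 rad and z of brush_grip in the frame of caddy_bay above 0.1 m and distance of jar from where it was at the start of the episode below 0.05 m and angle between jar's own z axis and vertical below 0.06 rad and height (world z) of jar below 0.01 m); the robot touches nothing.
It fails at once if the jar is tipped by more than 0.35 rad or lifted more than 30 mm (angle between jar's own z axis and vertical above 0.35 rad or height (world z) of jar above 0.03 m).
It fails at once if the brush is let go with its bristle end more than 50 mm above the counter (height (world z) of brush_tip above 0.05 m and contact force between the fingers and brush below 0.05 N).
It fails at once if another thing on the counter or in the caddy is shifted or knocked by more than 50 mm (distance of any of scrubber, full_jar, jar_lid, soap, sauce, vinegar, paper_cup, tumbler from where it was at the start of the episode above 0.05 m).
It also fails if it takes over 59 s, if anything falls off the work surface, if the arm or the gripper's body presses on something with over 40 N, if the wrist force passes 120 N, or if a joint passes its speed limit or range.

ROBOT

A 7-joint arm with a two-finger parallel gripper is mounted at the origin on the work surface. World frame = base frame: x ahead of the robot, y to its left, z up, the work surface at z = 0. Lengths are in m, angles in rad, forces in N, time in s.
With the tool pointing down it reaches from about 0.425 to 0.825 m from the base axis. Payload 3.6 kg.
Tool frame: the origin (TCP) lies where the fingers leave the gripper's body, on its centre line; the fingertips stand 73 mm ahead of it and the grasp point (between the pads) lies 54 mm ahead of it; x points along the fingers, y is the direction in which the jaws open and shut, and the axes are right-handed (so a half turn about x gives the same grasp; the last joint's range is limited). The gripper opens to 85 mm and grips with 20 to 120 N. Pads are 22 mm wide; open, the fingers measure 114 mm over their backs; the gripper's body (76 mm by 85 mm) begins 54 mm behind the grasp point. The pads swing forward as they close: fully open they stand 13 mm farther back than shut.
Start: joints at [1.256, 0.615, -0.013, 1.423, 0.008, 1.103, -0.04], TCP at [0.185, -0.623, 0.304] pointing down, gripper open.
Joint ranges: [-3.12, 3.12], [-0.3, 2.06], [-1.34, 1.32], [0.26, 2.42], [-1.36, 4.5], [0.01, 1.98], [-2.84, 2.84]. Speed limits (rad/s): [2.79, 2.79, 3.14, 3.14, 3.14, 3.14, 3.14].

INTERFACE

Orientations are given as a unit quaternion [x, y, z, w].
In Python, from station import arm, snapshot, camera_info, ticket gives the robot as it stands. Calls block until the motion is done:
- arm.movep(position, orientation): joint-space move of the TCP to a pose.
- arm.line_to(position, velocity=0.15, ori=None): straight line of the TCP; ori=None keeps the orientation; velocity is the mean speed in m/s.
- arm.move_j(angles): joint-space move.
- arm.move_gripper(opening, effort=None): opening from 0.0 (shut) to 1.0 (fully open); effort is the grip in N (None keeps the last); returns when the fingers have stopped.
- arm.pause(seconds).
- arm.ik(position, orientation): joint angles nearest the present ones, or None.
- snapshot(name): name is "scene" or "top" or "wrist"; returns the picture (400x640x3 uint8, blue, green, red); there is no depth.
- camera_info(name): a dict with "fx", "fy", "cx", "cy" (pixels), "R" (3x3) and "t" (3): a world point X has camera coordinates R X + t; the wrist camera has in their place "T_tool_cam" (4x4, takes a point from camera to tool coordinates, whose origin is the TCP and whose axes are the tool frame's). Camera axes: x right, y down, z forward; pixel columns grow to the right and rows downward; lengths in m; the calibration is good to about 2 mm. A picture is of the moment at which its call begins: read the wrist's pose just before it. camera_info takes no time and is no camera call.
A pose or a line that the arm cannot do raises arm.MotionError and nothing moves.
- ticket.finish_job(): hands the job in, once; it reports no verdict.
Readings, each from a call of its own:
- arm.read_time(): time.
- arm.read_joint_positions(): joint angles.
- arm.read_dq(): joint speeds.
- arm.read_effort(): joint torques, N m.
- arm.read_tool_pos(): TCP position.
- arm.read_eef_rot(): TCP orientation.
- arm.read_ft_force(): force on the tool from outside, world axes, zero at the start.
- arm.read_wrist_torque(): the same for the moment, N m.
- arm.read_opening(): opening from 0.0 (shut) to 1.0 (fully open).
Only numpy, scipy, OpenCV 4.12 (cv2) and the standard library are available. Lean on these libraries where they do the work, as an engineer would, in place of code of your own. Each camera call takes 0.05 s, during which the arm holds its last target.

## Working session

There is one attempt and no reset: what is moved stays moved. The work goes in short steps, each a Python script; the robot and the scene stay as the last script left them, time stands still between calls to the robot, and variables do not carry over. Pictures are saved under pics/ and viewed, and the job is handed in when it is done.

```bash
ls; mkdir -p pics; python3 - <<'E'
from station import arm, snapshot, camera_info
import cv2
for n in ("scene","top","wrist"):
    cv2.imwrite(f"pics/{n}0.png",snapshot(n)); c=camera_info(n); print(n,c)
print(arm.read_time(),arm.read_tool_pos(),arm.read_eef_rot())
E
```

```text
pics
scene {'fx': 402.8065752064386, 'fy': 402.8065752064386, 'cx': 315.86632797308533, 'cy': 201.6813202187817, 'R': array([[ 0.05548962,  0.99830941,  0.01729802],
       [ 0.81597429, -0.03535682, -0.57700594],
       [-0.57541886,  0.04613257, -0.81655675]]), 't': array([-0.03408389, -0.43037933,  1.58458007])}
top {'fx': 464.39362018304814, 'fy': 464.39362018304814, 'cx': 317.7024197982262, 'cy': 198.98962508605555, 'R': array([[-0.02480203, -0.99942912, -0.02294086],
       [-0.99024217,  0.02770898, -0.13657477],
       [ 0.13713247,  0.01932968, -0.9903641 ]]), 't': array([0.02291255, 0.60427505, 1.41184448])}
wrist {'fx': 314.31523341136324, 'fy': 314.31523341136324, 'cx': 322.28021891536156, 'cy': 204.53365252618374, 'T_tool_cam': array([[-1.67365456e-03, -2.79801894e-01,  9.60056300e-01,
        -7.02979302e-02],
       [ 9.99998599e-01, -4.35644886e-04,  1.61631974e-03,
         5.99725344e-05],
       [-3.40057062e-05,  9.60057660e-01,  2.79802231e-01,
        -7.09273589e-02],
       [ 0.00000000e+00,  0.00000000e+00,  0.00000000e+00,
         1.00000000e+00]])}
0.15 [ 0.18501292 -0.62265721  0.30301094] [-0.69965049 -0.1024393   0.69984454 -0.10105937]
```

View pics/scene0.png

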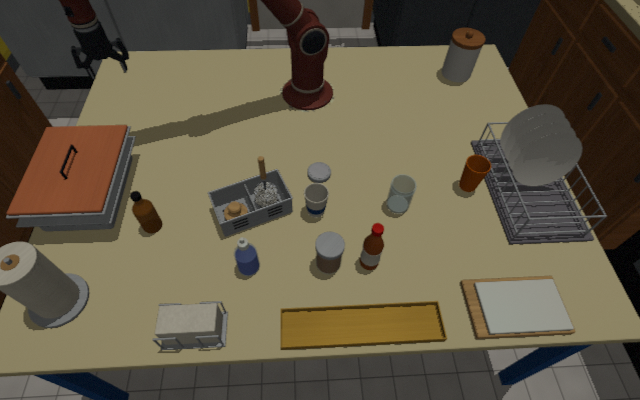

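View pics/top0.png

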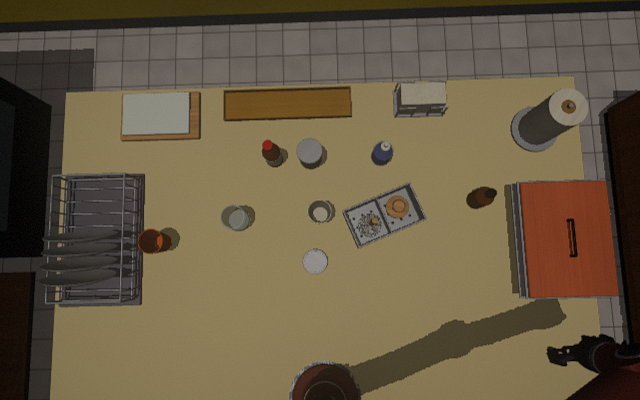

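The scene shows the brush in the caddy (scene handle ~(263,170); top ~(370,222)) and the open glass jar (scene ~(401,195); top ~(237,217)). The paper cup is at scene (316,200). Next I'll zoom in on both views.

```bash
python3 - <<'E'
import cv2, numpy as np
s=cv2.imread("pics/scene0.png"); t=cv2.imread("pics/top0.png")
z=lambda im,x,y,w,h,f:cv2.resize(im[y:y+h,x:x+w],None,fx=f,fy=f,interpolation=cv2.INTER_CUBIC)
cv2.imwrite("pics/z1.png",np.hstack([z(s,200,145,100,100,4),z(s,360,160,80,80,5)]))
cv2.imwrite("pics/z2.png",np.hstack([z(t,335,170,100,100,4),z(t,200,180,80,80,5)]))
E
```

```text
(no output)
```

View pics/z1.png

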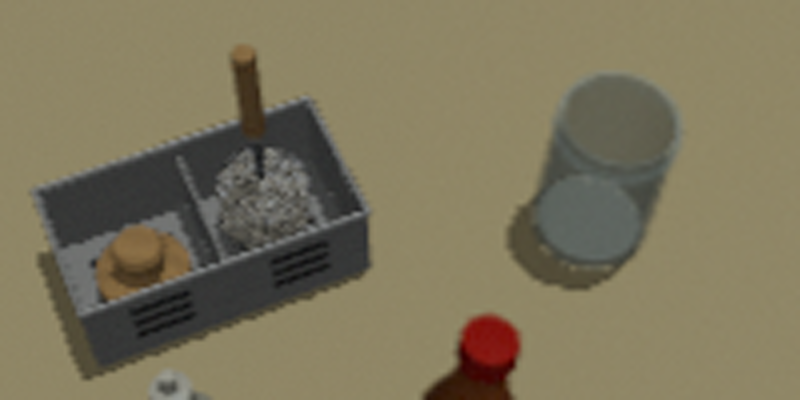

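View pics/z2.png

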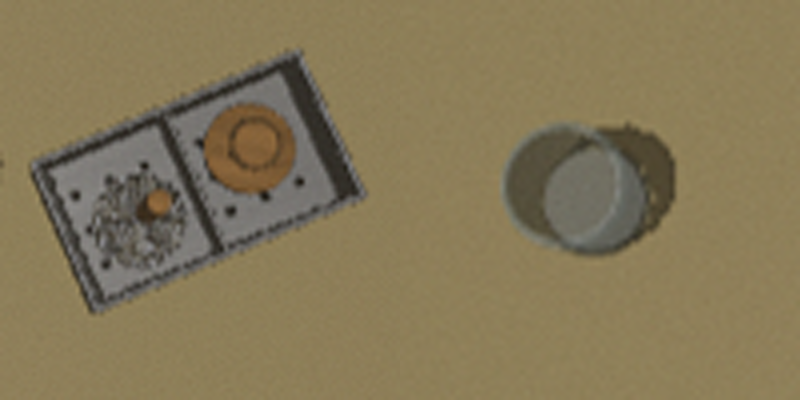

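```bash
cat > h.py <<'E'
import numpy as np, cv2
from station import arm, snapshot, camera_info, ticket
from scipy.spatial.transform import Rotation as Ro
def ray(n,u,v,pose=None):
    c=camera_info(n); d=np.array([(u-c['cx'])/c['fx'],(v-c['cy'])/c['fy'],1.])
    if n=="wrist":
        p,q=pose; T=c['T_tool_cam']; R=Ro.from_quat(q).as_matrix()
        return R@T[:3,3]+p, R@(T[:3,:3]@d)
    return -c['R'].T@c['t'], c['R'].T@d
def onz(n,u,v,z,pose=None):
    o,d=ray(n,u,v,pose); return o+d*(z-o[2])/d[2]
def tri(rs):
    A=0;b=0
    for o,d in rs:
        d=d/np.linalg.norm(d);P=np.eye(3)-np.outer(d,d);A=A+P;b=b+P@o
    x=np.linalg.solve(A,b); return x,[np.linalg.norm((np.eye(3)-np.outer(d,d)/(d@d))@(x-o)) for o,d in rs]
E
python3 - <<'E'
from h import *
np.set_printoptions(precision=4,suppress=True)
f=lambda x,y,s,ox,oy:((x+.5)/s-.5+ox,(y+.5)/s-.5+oy)
S=lambda x,y:f(x,y,4,200,145); SJ=lambda x,y:f(x-400,y,5,360,160)
T=lambda x,y:f(x,y,4,335,170); TJ=lambda x,y:f(x-400,y,5,200,180)
a,b=SJ(617,120),TJ(563,185)
print("rim",onz("scene",*a,.11),onz("top",*b,.11),tri([ray("scene",*a),ray("top",*b)]))
a,b=SJ(590,218),TJ(595,195)
print("jar bottom",onz("scene",*a,.006),onz("top",*b,.006))
a,b=S(243,53),T(159,202)
print("htop",onz("scene",*a,.208),onz("top",*b,.208),tri([ray("scene",*a),ray("top",*b)]))
a=S(253,132);print("hbottom(scene)",onz("scene",*a,.116))
a,b=S(262,195),T(139,220)
print("bris",onz("scene",*a,.036),onz("top",*b,.036))
for p in [(32,162),(300,52),(366,197),(95,312)]: print("corner top",onz("top",*T(*p),.075))
for p in [(35,190),(312,98),(370,212),(82,315)]: print("corner sc",onz("scene",*S(*p),.075))
# others at rim height, approximations
for n,u,v,z in [("cup",317,191,.095),("lid",319,171,.015),("fulljar",330,245,.113),("sauce",377,230,.188),("soap",243,243,.157)]: print(n,onz("scene",u,v,z))
for n,u,v,z in [("cup",318,211,.095),("lid",315,261,.015),("fulljar",309,152,.113),("sauce",267,147,.188),("soap",386,147,.157)]: print(n,onz("top",u,v,z))
E
```

```text
rim [0.551  0.2594 0.11  ] [0.5494 0.2616 0.11  ] (array([0.5495, 0.2611, 0.108 ]), [np.float64(0.0009538069773271711), np.float64(0.0009538069773272357)])
jar bottom [0.549  0.2629 0.006 ] [0.5533 0.2625 0.006 ]
htop [ 0.5202 -0.1513  0.208 ] [ 0.5188 -0.1503  0.208 ] (array([ 0.5189, -0.151 ,  0.2065]), [np.float64(0.0005265130455512966), np.float64(0.0005265130455512982)])
hbottom(scene) [ 0.5161 -0.1528  0.116 ]
bris [ 0.5146 -0.1531  0.036 ] [ 0.5205 -0.1517  0.036 ]
corner top [ 0.5637 -0.0687  0.075 ]
corner top [ 0.6427 -0.2761  0.075 ]
corner top [ 0.5302 -0.32    0.075 ]
corner top [ 0.449  -0.1124  0.075 ]
corner sc [ 0.5317 -0.3182  0.075 ]
corner sc [ 0.451  -0.1119  0.075 ]
corner sc [ 0.5627 -0.0691  0.075 ]
corner sc [ 0.6438 -0.2744  0.075 ]
cup [0.5563 0.0049 0.095 ]
lid [0.4144 0.0213 0.015 ]
fulljar [0.7486 0.0279 0.113 ]
sauce [0.7531 0.1417 0.188 ]
soap [ 0.7572 -0.194   0.157 ]
cup [0.5609 0.0059 0.095 ]
lid [0.4127 0.0208 0.015 ]
fulljar [0.7387 0.0283 0.113 ]
sauce [0.7387 0.1455 0.188 ]
soap [ 0.736  -0.1981  0.157 ]
```

Both views agree to about 2 mm: handle (0.5195, -0.151), upright; jar (0.550, 0.261). The heights match too. Next I'll check reachability and pick a yaw.

```bash
python3 - <<'E'
from h import *
np.set_printoptions(precision=3,suppress=True)
B=np.array([.5195,-.151]);J=np.array([.550,.261])
R0=Ro.from_quat(arm.read_eef_rot()).as_matrix(); print(R0)
for yaw in range(0,360,30):
    y=np.array([np.cos(np.radians(yaw)),np.sin(np.radians(yaw)),0]);x=np.array([0,0,-1.])
    q=Ro.from_matrix(np.c_[x,y,np.cross(x,y)]).as_quat()
    r=[arm.ik([*p,z],q) for p,z in [(B,.22),(B,.39),((B+J)/2,.39),(J,.39),(J,.225)]]
    print(yaw,[None if a is None else np.array(a) for a in r])
E
```

```text
[[-0.001  0.285 -0.959]
 [ 0.002 -0.959 -0.285]
 [-1.    -0.002 -0.   ]]
0 [array([ 0.502,  0.576, -0.395,  1.834,  0.3  ,  0.791, -0.049]), array([ 0.575,  0.403, -0.494,  1.594,  0.201,  1.195,  0.04 ]), array([ 0.246,  0.411, -0.58 ,  1.602,  0.237,  1.2  , -0.382]), array([ 0.07 ,  0.66 , -1.04 ,  1.395,  0.566,  1.403, -0.967]), array([-0.048,  0.74 , -0.75 ,  1.629,  0.575,  1.006, -0.986])]
30 [array([ 0.576,  0.596, -0.515,  1.832,  0.389,  0.815,  0.388]), array([ 0.642,  0.42 , -0.6  ,  1.592,  0.249,  1.207,  0.517]), array([ 0.325,  0.435, -0.71 ,  1.599,  0.297,  1.218,  0.082]), array([ 0.096,  0.688, -1.113,  1.394,  0.613,  1.43 , -0.482]), array([ 0.013,  0.783, -0.88 ,  1.627,  0.673,  1.06 , -0.544])]
60 [array([ 0.647,  0.621, -0.632,  1.83 ,  0.476,  0.847,  0.828]), array([ 0.698,  0.438, -0.693,  1.591,  0.293,  1.22 ,  0.997]), array([ 0.401,  0.468, -0.844,  1.597,  0.364,  1.242,  0.539]), array([ 0.118,  0.718, -1.186,  1.393,  0.661,  1.461,  0.002]), array([ 0.052,  0.82 , -0.972,  1.626,  0.742,  1.105, -0.076])]
90 [array([ 0.701,  0.646, -0.725,  1.828
[... 2227 characters left out ...]
0.279,  1.638,  0.215,  0.887, -2.243])]
300 [array([ 0.345,  0.552, -0.155,  1.839,  0.118,  0.759, -0.92 ]), array([ 0.431,  0.38 , -0.275,  1.599,  0.109,  1.178, -0.915]), array([ 0.184,  0.396, -0.483,  1.603,  0.194,  1.19 , -1.386]), array([-0.059,  0.569, -0.74 ,  1.399,  0.385,  1.32 , -1.862]), array([-0.242,  0.66 , -0.393,  1.636,  0.303,  0.906, -1.797])]
330 [array([ 0.424,  0.561, -0.275,  1.837,  0.209,  0.772, -0.485]), array([ 0.504,  0.39 , -0.386,  1.596,  0.155,  1.186, -0.437]), array([ 0.218,  0.403, -0.536,  1.602,  0.217,  1.195, -0.886]), array([ 0.044,  0.635, -0.971,  1.396,  0.522,  1.38 , -1.455]), array([-0.137,  0.695, -0.581,  1.632,  0.447,  0.95 , -1.399])]
```

```bash
cat >> h.py <<'E'
_y=np.array([np.cos(np.radians(300)),np.sin(np.radians(300)),0]);_x=np.array([0,0,-1.])
Q=Ro.from_matrix(np.c_[_x,_y,np.cross(_x,_y)]).as_quat()
def st(m=""): print(m,"t",round(arm.read_time(),2),"p",np.round(arm.read_tool_pos(),4),"F",np.round(arm.read_ft_force(),2),"op",round(arm.read_opening(),3))
E
python3 - <<'E'
from h import *
arm.movep([.5195,-.151,.31],Q); st()
arm.line_to([.5195,-.151,.22],.1); st()
for n in ("wrist","scene"): cv2.imwrite(f"pics/{n}1.png",snapshot(n))
E
```

```text
t 2.23 p [ 0.5192 -0.1527  0.3099] F [-0.27 -0.91  0.84] op 0.999
 t 3.27 p [ 0.5199 -0.1511  0.2206] F [0.26 1.27 1.55] op 1.004
```

View pics/wrist1.png

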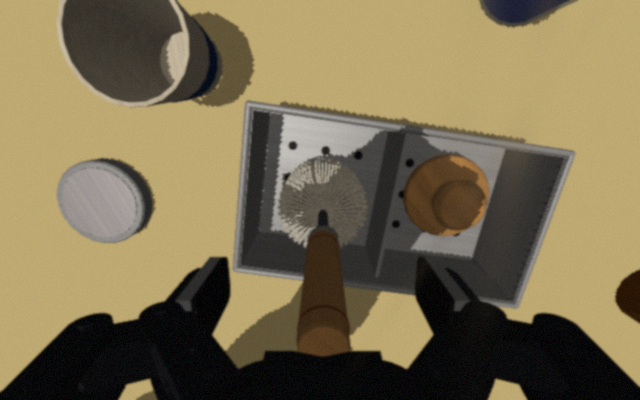

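View pics/scene1.png

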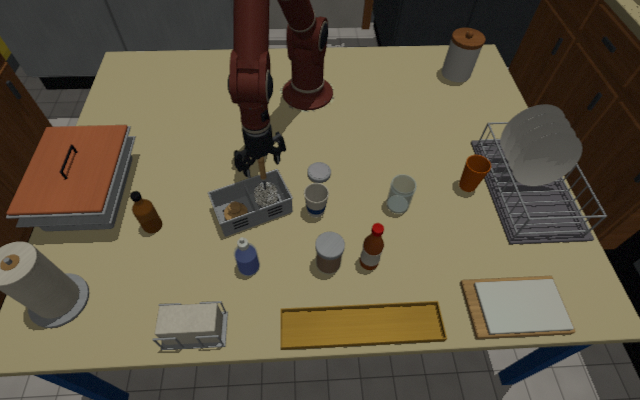

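In the wrist view the handle (about (323,320)) is centred between the fingers, with the bristles at (322,200). The jar and the other objects haven't moved. Next: close the gripper and lift.

```bash
python3 - <<'E'
from h import *
arm.move_gripper(0.0,80); st("closed")
p=arm.read_tool_pos()
arm.line_to([.5195,-.151,.39],.12); st("lifted"); arm.pause(.3)
for n in ("wrist","scene","top"): cv2.imwrite(f"pics/{n}2.png",snapshot(n))
st()
s=cv2.imread("pics/scene2.png");t=cv2.imread("pics/top2.png")
z=lambda im,x,y,w,h,f:cv2.resize(im[y:y+h,x:x+w],None,fx=f,fy=f,interpolation=cv2.INTER_CUBIC)
cv2.imwrite("pics/z3.png",np.hstack([z(s,210,90,100,120,4),z(t,320,170,100,120,4)]))
E
```

```text
closed t 4.02 p [ 0.5196 -0.1511  0.2202] F [-0.47 -0.06  1.31] op 0.187
lifted t 5.58 p [ 0.5192 -0.151   0.3892] F [ 0.17  0.41 -1.68] op 0.189
 t 6.03 p [ 0.5195 -0.151   0.3899] F [-0.87 -0.   -1.24] op 0.19
```

View pics/z3.png

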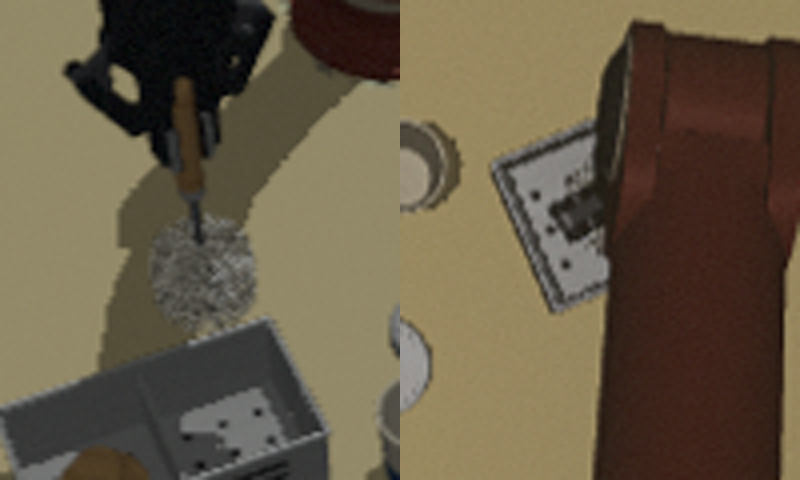

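View pics/wrist2.png

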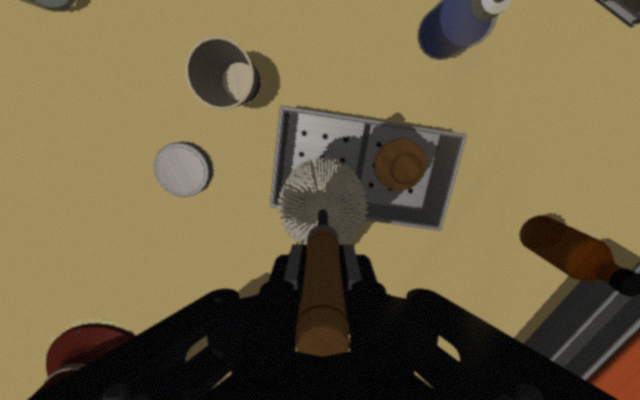

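The brush is held and lifted. In the wrist view the bristles are at (322,201), the same as before the lift, so it hasn't slipped or tilted. Next: move above the jar and compare brush and jar.

```bash
python3 - <<'E'
from h import *
np.set_printoptions(precision=4,suppress=True)
c=camera_info("wrist");T=c['T_tool_cam']
d=T[:3,:3]@np.array([(323-c['cx'])/c['fx'],(201-c['cy'])/c['fy'],1]);o=T[:3,3]
# where the bristle ray meets the axis region: tool x of bristle centre ~ .217-.0325
print("bristle at tool",o+d*(.1845-o[0])/d[0])
J=[.550,.261]
arm.line_to([*J,.39],.22); st(); arm.pause(.3)
for n in ("wrist","scene","top"): cv2.imwrite(f"pics/{n}3.png",snapshot(n))
st()
s=cv2.imread("pics/scene3.png");t=cv2.imread("pics/top3.png")
z=lambda im,x,y,w,h,f:cv2.resize(im[y:y+h,x:x+w],None,fx=f,fy=f,interpolation=cv2.INTER_CUBIC)
cv2.imwrite("pics/z4.png",np.hstack([z(s,350,90,100,140,4),z(t,190,140,100,140,4)]))
E
```

```text
bristle at tool [0.1845 0.001  0.0004]
 t 8.06 p [0.5504 0.2596 0.3901] F [-1.   -0.99 -1.36] op 0.19
 t 8.51 p [0.55   0.2609 0.39  ] F [-0.12  0.39 -0.47] op 0.191
```

View pics/z4.png

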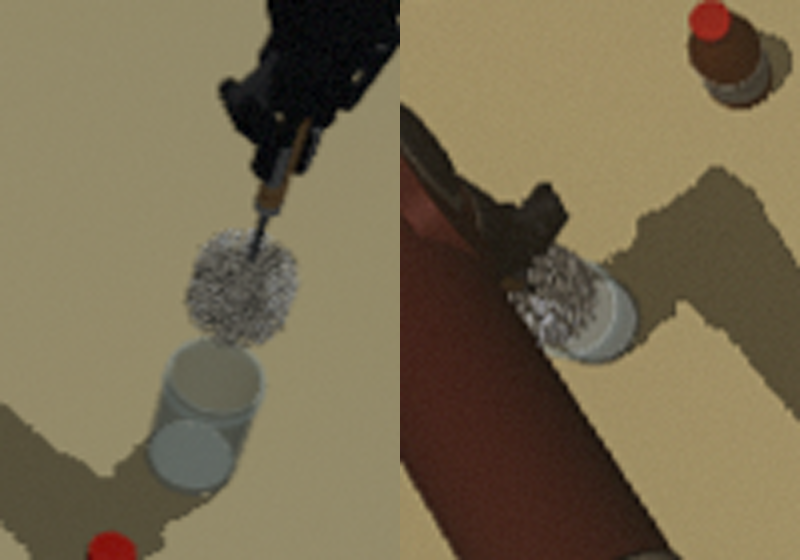

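View pics/wrist3.png

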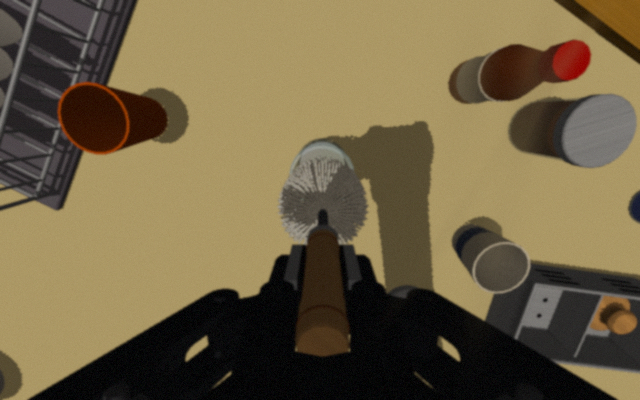

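The wrist view shows the bristles at (323,205) above the jar. I'll check the scene bristle centre (crop (243,287)) at its known height against the rim centre (crop (213,378)), measured with the same camera.

```bash
python3 - <<'E'
from h import *
f=lambda x,y,s,ox,oy:((x+.5)/s-.5+ox,(y+.5)/s-.5+oy)
print("bristle",onz("scene",*f(243,287,4,350,90),.2055),"rim",onz("scene",*f(213,377,4,350,90),.11))
E
```

```text
bristle [0.54752092 0.26191761 0.2055    ] rim [0.55202538 0.25882979 0.11      ]
```

```bash
python3 - <<'E'
from h import *
for z in (.33,.31,.29,.265,.245,.231):
    arm.line_to([.551,.260,z],.08); st()
    if abs(arm.read_ft_force()[2])>20: break
for n in ("wrist","scene"): cv2.imwrite(f"pics/{n}4.png",snapshot(n))
s=cv2.imread("pics/scene4.png")
cv2.imwrite("pics/z5.png",cv2.resize(s[110:240,340:460],None,fx=4,fy=4,interpolation=cv2.INTER_CUBIC))
E
```

```text
t 9.41 p [0.5513 0.2602 0.3306] F [-0.31 -1.12 -1.11] op 0.187
 t 9.81 p [0.5509 0.2602 0.31  ] F [-0.07  0.34 -1.28] op 0.189
 t 10.21 p [0.5506 0.2599 0.2891] F [-0.38 -0.33 -3.07] op 0.192
 t 10.67 p [0.5508 0.2599 0.2646] F [-1.05 -0.04 -3.23] op 0.189
 t 11.07 p [0.5508 0.2599 0.2445] F [-0.62  0.81 -2.76] op 0.194
 t 11.39 p [0.5508 0.2598 0.2304] F [-0.85  0.31 -2.52] op 0.188
```

View pics/z5.png

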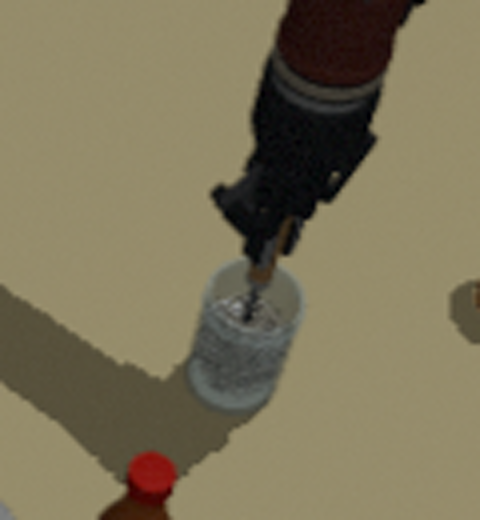

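View pics/wrist4.png

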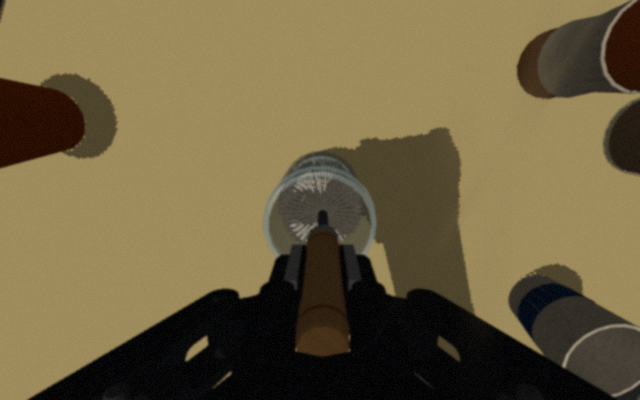

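The bristles are in the jar, which is upright and hasn't shifted. Next I'll probe gently for the bottom to confirm the depth.

```bash
python3 - <<'E'
from h import *
for z in (.228,.226,.224,.222):
    arm.line_to([.551,.260,z],.03); arm.pause(.1); st()
    if arm.read_ft_force()[2]>5: break
E
```

```text
t 11.84 p [0.5511 0.2601 0.2281] F [ 0.22  0.18 -2.04] op 0.189
 t 12.19 p [0.5511 0.2601 0.226 ] F [-0.12  1.87 -2.11] op 0.189
 t 12.54 p [0.551  0.26   0.2238] F [ 0.62  0.52 -2.01] op 0.188
 t 12.89 p [0.5513 0.2602 0.2232] F [-1.17 -0.39  5.66] op 0.191
```

The bottom is at TCP z = 0.223, which gives tip = TCP − 0.217, as predicted. Next: first stroke up, and check whether the jar moved or lifted.

```bash
python3 - <<'E'
from h import *
arm.line_to([.551,.260,.267],.06); arm.pause(.15); st("up1")
for n in ("wrist","scene"): cv2.imwrite(f"pics/{n}5.png",snapshot(n))
s=cv2.imread("pics/scene5.png")
s0=cv2.imread("pics/scene4.png")
cv2.imwrite("pics/z6.png",np.hstack([cv2.resize(a[130:230,360:440],None,fx=5,fy=5,interpolation=cv2.INTER_CUBIC) for a in (s0,s)]))
E
```

```text
up1 t 13.94 p [0.5511 0.2601 0.2669] F [ 0.24  0.32 -0.28] op 0.189
```

View pics/z6.png

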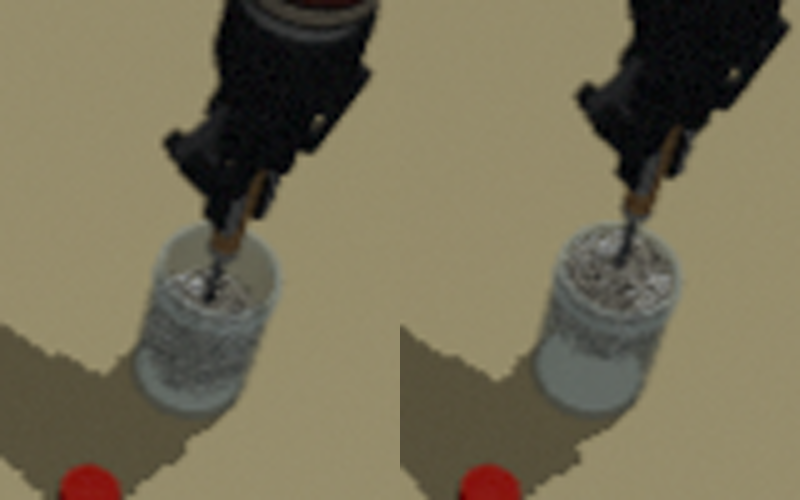

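The jar stands where it was, and the bristle top is level with the rim (crop (618,270)). Next: strokes 2 and 3, then exit.

```bash
python3 - <<'E'
from h import *
for i in (2,3):
    arm.line_to([.551,.260,.2255],.06); arm.pause(.2); st(f"down{i}")
    arm.line_to([.551,.260,.269],.06); arm.pause(.2); st(f"up{i}")
arm.line_to([.551,.260,.335],.06); st()
arm.line_to([.551,.260,.39],.12); st()
arm.line_to([.5272,-.1436,.39],.2); arm.pause(.3); st()
for n in ("wrist","scene"): cv2.imwrite(f"pics/{n}6.png",snapshot(n))
E
```

```text
down2 t 15.08 p [0.5509 0.26   0.2256] F [ 0.05  0.53 -3.22] op 0.19
up2 t 16.16 p [0.5511 0.2601 0.2688] F [-0.24  1.06 -0.86] op 0.189
down3 t 17.23 p [0.5509 0.2599 0.2256] F [ 0.45 -0.04 -1.91] op 0.191
up3 t 18.31 p [0.5511 0.2601 0.2689] F [0.39 1.12 0.41] op 0.19
 t 19.56 p [0.5509 0.2598 0.3345] F [-0.08  0.47 -2.02] op 0.185
 t 20.17 p [0.5507 0.2598 0.3892] F [-0.51 -0.54 -2.32] op 0.193
 t 22.64 p [ 0.5273 -0.1433  0.39  ] F [-0.81 -0.26 -2.42] op 0.189
```

View pics/scene6.png

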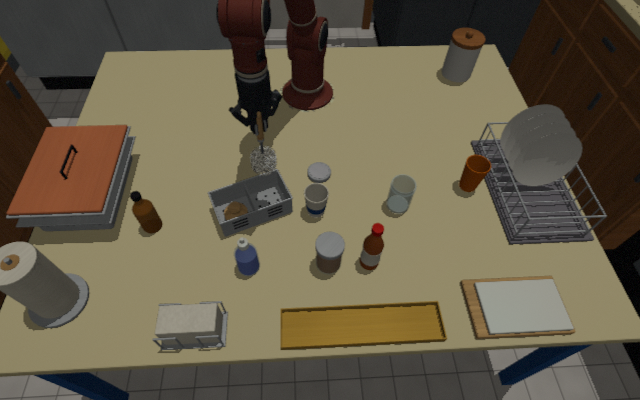

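View pics/wrist6.png

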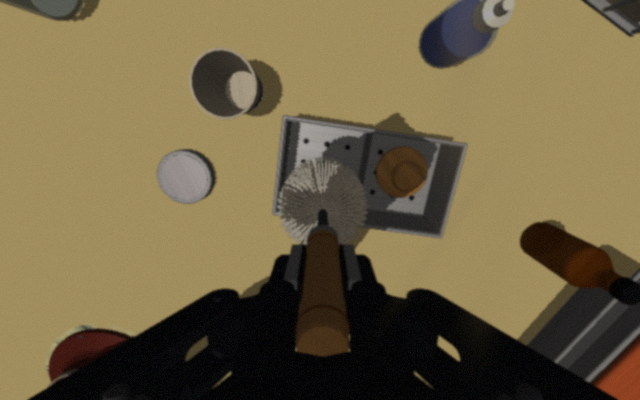

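The jar is unchanged at (401,195). The brush sits in the grip as before (bristles at wrist (323,200)). Next: lower it into the bay until it touches.

```bash
python3 - <<'E'
from h import *
X=[.5272,-.1436]
for z in (.30,.26,.235,.226,.223,.221,.2195):
    arm.line_to([*X,z],.1 if z>.23 else .03); arm.pause(.1); st()
    if arm.read_ft_force()[2]>3: break
for n in ("wrist","scene"): cv2.imwrite(f"pics/{n}7.png",snapshot(n))
E
```

```text
t 23.89 p [ 0.5276 -0.1437  0.3008] F [-0.95  0.08 -0.98] op 0.192
 t 24.54 p [ 0.5278 -0.1437  0.2608] F [-0.18 -0.07 -1.19] op 0.19
 t 25.04 p [ 0.5277 -0.1437  0.2357] F [ 0.56  0.21 -2.51] op 0.19
 t 25.59 p [ 0.5273 -0.1436  0.226 ] F [-0.95 -0.21 -0.75] op 0.187
 t 25.94 p [ 0.5272 -0.1436  0.223 ] F [ 0.46  0.25 -2.34] op 0.185
 t 26.29 p [ 0.5272 -0.1436  0.2209] F [ 0.1  -0.77 -1.31] op 0.193
 t 26.64 p [ 0.5276 -0.1436  0.2202] F [0.31 0.41 4.81] op 0.193
```

View pics/wrist7.png

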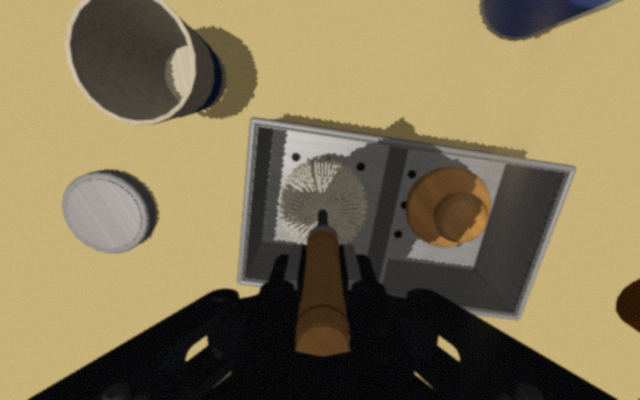

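Contact came at TCP 0.220, as expected. The bristles are centred in their bay (wrist (323,203)). Next: release and retreat straight up.

```bash
python3 - <<'E'
from h import *
X=[.5272,-.1436]
arm.line_to([*X,.2202],.03); st()
arm.move_gripper(1.0); arm.pause(.3); st("open")
arm.line_to([*X,.34],.08); st()
R=Ro.from_quat(Q).as_matrix()
arm.line_to([.45,-.25,.40],.2); arm.pause(.5); st()
for n in ("scene","top"): cv2.imwrite(f"pics/{n}8.png",snapshot(n))
E
```

```text
t 26.99 p [ 0.5273 -0.1437  0.2202] F [-0.68 -0.43  2.47] op 0.19
open t 27.97 p [ 0.5272 -0.1436  0.2202] F [-0.71 -0.06 -0.01] op 1.002
 t 29.62 p [ 0.527  -0.1436  0.3394] F [0.22 0.36 0.3 ] op 0.999
 t 30.99 p [ 0.4501 -0.2498  0.3999] F [-0.06  0.1   0.3 ] op 0.999
```

View pics/scene8.png

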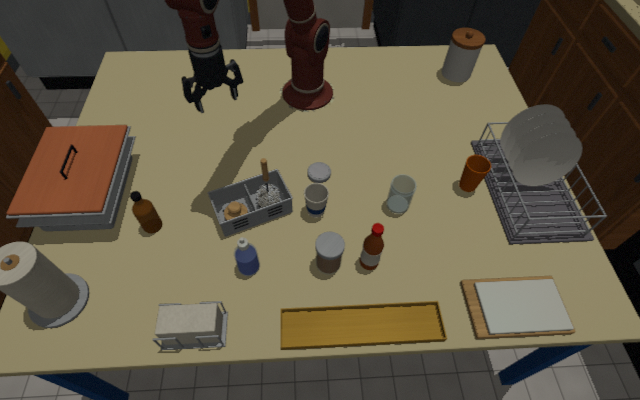

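View pics/top8.png

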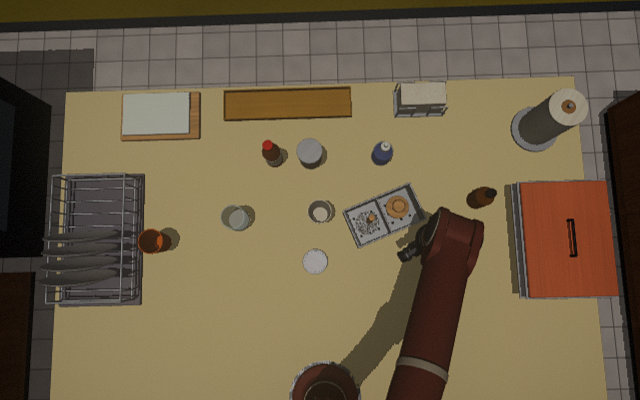

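The brush stands upright in its bay (scene handle (264,170), bristles (267,195)). The jar is at (401,195) and everything else is unchanged. Handing in.

```bash
python3 - <<'E'
from h import *
ticket.finish_job(); 
E
```

```text
the job is handed in; nothing more can be done
```

I gripped the brush by its handle and scrubbed the jar with three full strokes. I then lowered it into its own bay until it touched the floor, released it and moved the arm clear. The job was handed in at about 31 s of the 59 s allowed.

**Strokes:** on the first one I felt the jar bottom exactly where predicted (bristle end 6 mm above the counter). By the arm's position, strokes 2 and 3 went down to about 2.5 mm above the jar's inner bottom. Each upstroke raised the bristle end to 50–52 mm above the counter. I checked the first upstroke by picture, and it showed the bristle top level with the rim.

**Final check:** the last scene and top pictures show the brush upright in its bay, the jar standing where it began and the other things unmoved. The gripper was open and clear of everything.

**Disagreements:**
- The brush and jar positions from the scene view differed by about 5 mm before insertion, so I corrected by a third of that or less. The brush went in with no sign of resistance.
- The vertical force reading drifted by 1–3 N, so I relied on it only to detect contact.

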